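# Secure the chip carrier and close the reader's tray

### The arm

A 6-joint arm with a two-finger parallel gripper is mounted at the origin on the work surface. World frame = base frame: x ahead of the robot, y to its left, z up, the work surface at z = 0. Lengths are in m, angles in degrees, forces in N, time in s.
With the tool pointing down it reaches from about 0.325 to 0.85 m from the base axis. Payload 15.5 kg.
Tool frame: the origin (TCP) lies midway between the tips of the shut fingers; the grasp point (between the pads) lies 19 mm behind it; y points along the fingers, x is the direction in which the jaws open and shut, and the axes are right-handed (so a half turn about y gives the same grasp; the last joint's range is limited). The gripper opens to 91 mm and grips with 3 to 60 N. Pads are 32 mm wide; open, the fingers measure 118 mm over their backs; the gripper's body (76 mm by 178 mm) begins 60 mm behind the grasp point.
Start: joints at [67.408, 28.281, 77.091, -0, 74.628, -5.472], TCP at [0.184, 0.597, 0.214] pointing down, gripper open.
Joint ranges: [-166.48, 166.48], [-47.26, 123.95], [12.59, 153.08], [-70.14, 250.14], [6.76, 159.57], [-176.63, 176.63]. Speed limits (degrees/s): [108.29, 108.29, 147.25, 172.46, 172.46, 172.46].

### API

Orientations are given as a 3x3 rotation matrix whose columns are the frame's x, y, z axes.
In Python, from bench import ctrl gives the robot as it stands. The module is installed in compiled form; this text tells all that it offers. Calls block until the motion is done:
- ctrl.goto(position, orientation): joint-space move of the TCP to a pose.
- ctrl.move_l(position, vel=0.15, ori=None, contact_N=None): straight line of the TCP; ori=None keeps the orientation; vel is the mean speed in m/s. With contact_N (N) it stops when the force on the tool has changed by that much, and returns True; else False.
- ctrl.movej(angles): joint-space move.
- ctrl.command_gripper(opening): opening from 0.0 (shut) to 1.0 (fully open); the grip force is fixed at half the most; returns when the fingers have stopped.
- ctrl.sleep(seconds).
- ctrl.ik(position, orientation): joint angles nearest the present ones, or None.
- ctrl.read_camera(name): name is "scene" or "top" or "wrist"; returns the picture (400x640x3 uint8, blue, green, red); there is no depth.
- ctrl.camera_params(name): a dict with "fx", "fy", "cx", "cy" (pixels), "pose" (4x4, takes a point from camera to world coordinates); the wrist camera has in their place "T_tool_cam" (4x4, takes a point from camera to tool coordinates, whose origin is the TCP and whose axes are the tool frame's). Camera axes: x right, y up, looking along -z (the intrinsics and any distortion apply to the point x, -y, -z); pixel columns grow to the right and rows downward; lengths in m; the calibration is good to about 2 mm. A picture is of the moment at which its call begins: read the wrist's pose just before it. camera_params takes no time and is no camera call.
A pose or a line that the arm cannot do raises ctrl.MotionError and nothing moves.
- ctrl.sign_off(): hands the job in, once; it reports no verdict.
Readings, each from a call of its own:
- ctrl.current_t(): time.
- ctrl.current_q(): joint angles.
- ctrl.current_dq(): joint speeds.
- ctrl.current_effort(): joint torques, N m.
- ctrl.current_tool_pos(): TCP position.
- ctrl.current_eef_rot(): TCP orientation.
- ctrl.current_contact_force(): force on the tool from outside, world axes, zero at the start.
- ctrl.current_wrist_torque(): the same for the moment, N m.
- ctrl.current_grip_width(): opening from 0.0 (shut) to 1.0 (fully open).
Only numpy, scipy, OpenCV 4.12 (cv2) and the standard library are available. Lean on these libraries where they do the work, as an engineer would, in place of code of your own. Each camera call takes 0.05 s, during which the arm holds its last target.

### The job

Get the chip reader ready to scan: push the orange tab of the retaining arm round until the arm lies across the chip carrier, right up against its stop, and only then push the tray all the way into the reader, easing it home without slamming it. Push only: the carrier stays lying flat in its nest, and nothing else on the bench is lifted or shifted.

Things in the scene. Friction and masses are not known exactly. Their poses are not given: they have to be found in the camera images.
- reader: The chip reader, a fixed white and grey bench instrument, 330 mm wide, 380 mm deep. Its origin is on the bench under the centre of its front face; its own x points into the reader (the way the tray goes in), y along the front face, z up. The front 85 mm is a low nose, 92 mm high, then a console slopes up to 215 mm. The tray comes out of a bay in the front face.
- tray (a joint): The tray's slide, in m: 0 = fully out (as it starts), grows as it is pushed in along the reader's x, 0.145 = fully home against its stop. It takes about 6 to 9 N to move and stays where it is left.
- tray_front (a point): The point to push the tray: the middle of the outer face of its upright grey front plate (212 mm wide, 12 mm thick, reaching from 16 to 70 mm above the bench), on the black pad, 52 mm above the bench. It lies at -163 mm on the reader's x when the tray is out and at -18 mm when home. It moves with the tray.
- nest_center (a point): Centre of the tray's nest at half the carrier's height, 41 mm above the bench; 85 mm in front of the reader's face when the tray is out. The nest has 6 mm high walls round the carrier and moves with the tray.
- carrier_center (a point): Centre of the chip carrier in the nest: a loose flat dark grey plate, 85 x 125 x 12 mm, with 15 small chips let into its top, which is 47 mm above the bench. It rides in on the tray.
- retainer (a joint): Angle of the retaining arm, in rad: 0 = swung fully out beside the tray, 1.92 = across the carrier against its stop, with the tab at the nest's centre. It grows counter-clockwise seen from above. It starts somewhere between 0 and 0.6. A push of about 1 N on the tab turns it and it stays where it is left; pushing on hard against its stop would begin to move the tray.
- retainer_tab (a point): Middle of the orange upright tab at the end of the retaining arm, 66 mm above the bench. The tab is 26 mm long along the arm, 6 mm thick, and stands from 57 mm (top of the steel arm) to 74 mm above the bench. Push on its flat side. It turns and moves with the arm: it is 85 mm from the pivot.
- retainer_pivot (a point): Upright pivot axis of the retaining arm, at the top of its screw, 62 mm above the bench; on the tray, 50 mm in front of the reader's face when the tray is out and 77 mm to the reader's +y side of the middle. The steel arm is 14 mm wide and lies 50 to 57 mm above the bench.
- tweezers: Steel tweezers lying loose on the bench in front of the tray, 125 mm long, 6 mm high; origin at the middle. Leave alone.
- vial: Small amber glass vial with a blue cap, 28 mm across, 55 mm high, standing in front of the tray, by its corner away from the retaining arm's pivot; origin under its centre. Leave alone.
- spare_carrier: A second chip carrier like the first, lying on the bench away from the reader; origin under its centre. Leave alone.
- tube_rack: Yellow rack with small capped tubes, 70 x 120 mm, 47 mm high; origin under its centre. Leave alone.
- marker: White and blue marker pen lying on the bench, 130 mm long, 19 mm high; origin under its middle. Leave alone.
- pen_mug: Blue mug of pens, 80 mm across, 90 mm high, pens to 155 mm; origin under its centre. Leave alone.
Things that resemble listed ones, but are neither listed nor needed, are in the scene too. What is shaped like the part that bears carrier_center but yellow is not meant.

How it is judged (in metres and radians):
On the way, in this order (a step that is already met when the one before it is completed fails the run):
1. the retaining arm is across the carrier on its stop (within 0.09 rad) while the tray is still out (pushed in by less than 40 mm) (value of joint retainer above 1.83 rad and value of joint tray below 0.04 m), for 0.2 s.
2. the tray is home (within 4 mm) with the arm still across the carrier (value of joint tray above 0.141 m and value of joint retainer above 1.83 rad), for 0.2 s.
At the end, for the whole second after the job is handed in: The retaining arm is within 0.09 rad of its stop across the carrier, the tray is within 4 mm of fully home, the carrier lies flat within 4 mm of its nest's centre, and all is at rest (all of step 2 and horizontal distance between carrier_center and nest_center below 0.004 m and height (world z) of carrier_center between 0.038 and 0.044 m and velocity of joint tray between -0.01 and 0.01 m/s and velocity of joint retainer between -0.05 and 0.05 rad/s); the robot touches nothing.
It fails at once if the chip carrier is lifted (over 6 mm) or tipped (over 0.12 rad) (height (world z) of carrier_center above 0.047 m or angle between carrier_center's own z axis and vertical above 0.12 rad).
It fails at once if the tray is slammed (faster than 0.4 m/s) (velocity of joint tray above 0.4 m/s).
It fails at once if one of the other things on the bench is moved by more than 15 mm (distance of any of tweezers, vial, spare_carrier, tube_rack, marker, pen_mug from where it was at the start of the episode above 0.015 m).
It also fails if it takes over 61 s, if anything falls off the work surface, if the arm or the gripper's body presses on something with over 40 N, if the wrist force passes 120 N, or if a joint passes its speed limit or range.

## Working session

There is one attempt and no reset: what is moved stays moved. The work goes in short steps, each a Python script; the robot and the scene stay as the last script left them, time stands still between calls to the robot, and variables do not carry over. Pictures are saved under pics/ and viewed, and the job is handed in when it is done.

```bash
mkdir -p pics; python3 - <<'E'
from bench import ctrl
import cv2
for n in ["scene","top","wrist"]:
    cv2.imwrite(f"pics/{n}0.png",ctrl.read_camera(n))
    p=ctrl.camera_params(n); print(n,p)
print(ctrl.current_t(),ctrl.current_tool_pos(),ctrl.current_eef_rot())
E
```

```text
scene {'fx': 431.77138717319906, 'fy': 431.77138717319906, 'cx': 315.7172784887477, 'cy': 200.93681543065014, 'pose': array([[-0.60263531, -0.64941232,  0.46378262,  1.04591336],
       [ 0.7980127 , -0.48856791,  0.35281316,  0.25869341],
       [-0.00253191,  0.58272209,  0.81266756,  0.91847289],
       [ 0.        ,  0.        ,  0.        ,  1.        ]])}
top {'fx': 366.090067017979, 'fy': 366.090067017979, 'cx': 317.3316968326413, 'cy': 200.839607125852, 'pose': array([[ 0.01089497,  0.99816673, -0.05953558,  0.46424515],
       [-0.99966976,  0.01225848,  0.02258527, -0.10040668],
       [ 0.02327368,  0.05926985,  0.99797065,  1.20871534],
       [ 0.        ,  0.        ,  0.        ,  1.        ]])}
wrist {'fx': 322.2524496795911, 'fy': 322.2524496795911, 'cx': 318.9572059686079, 'cy': 199.41190673609756, 'T_tool_cam': array([[ 9.99999873e-01,  1.76285767e-04, -4.71776399e-04,
        -1.42788093e-03],
       [-5.02604521e-04,  2.89374910e-01, -9.57215707e-01,
        -1.69942538e-01],
       [-3.22232519e-05,  9.57215822e-01,  2.89374962e-01,
         8.19602782e-02],
       [ 0.00000000e+00,  0.00000000e+00,  0.00000000e+00,
         1.00000000e+00]])}
0.15 [0.18386907 0.59704281 0.21346613] [[ 2.94389969e-01 -3.45101802e-04 -9.55685318e-01]
 [ 9.55684925e-01 -8.70005341e-04  2.94390162e-01]
 [-9.33045906e-04 -9.99999562e-01  7.36877442e-05]]
```

View pics/scene0.png

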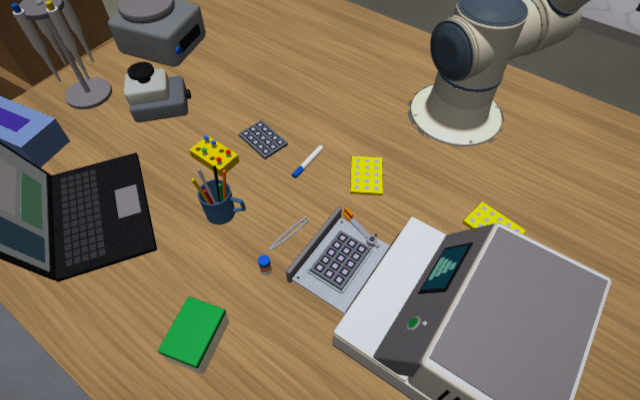

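View pics/top0.png

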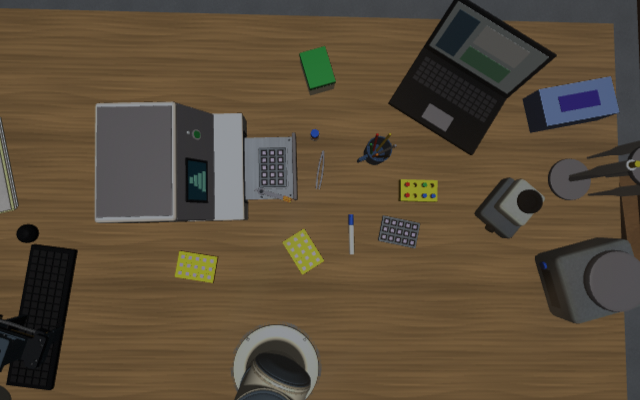

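View pics/wrist0.png

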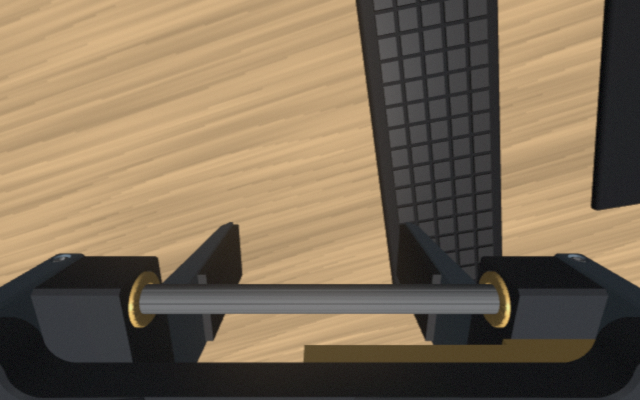

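```bash
python3 - <<'E'
import cv2
a=cv2.imread("pics/top0.png")[120:220,230:340]; b=cv2.imread("pics/scene0.png")[195:315,250:400]
cv2.imwrite("pics/tc.png",cv2.resize(a,None,fx=6,fy=6,interpolation=cv2.INTER_CUBIC)[:600])
cv2.imwrite("pics/sc.png",cv2.resize(b,None,fx=5,fy=5,interpolation=cv2.INTER_CUBIC))
E
```

```text
(no output)
```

View pics/tc.png

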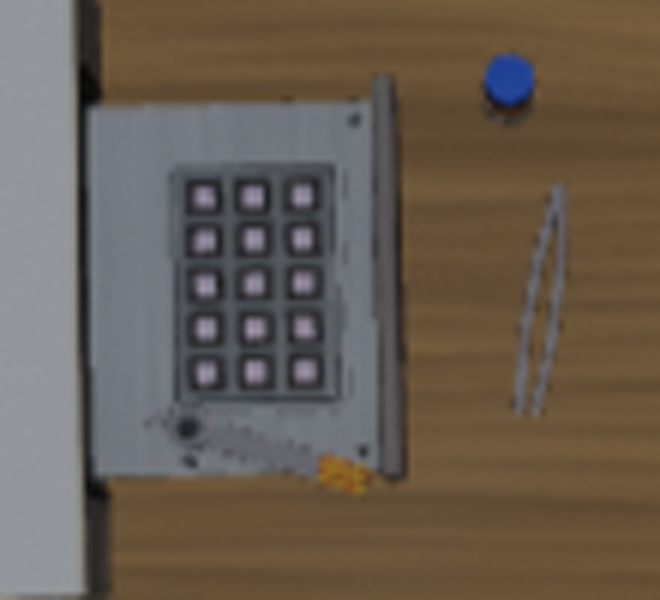

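View pics/sc.png

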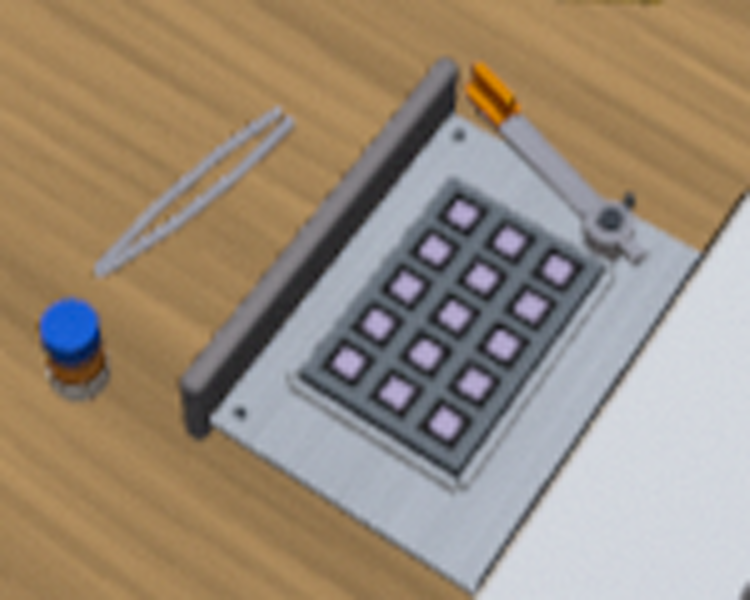

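```bash
cat > h.py <<'E'
import numpy as np, cv2
from scipy.optimize import least_squares
def cam(ctrl,n,tool=None):
    p=ctrl.camera_params(n)
    if n=="wrist":
        pos,R=tool; T=np.eye(4);T[:3,:3]=R;T[:3,3]=pos; P=T@p["T_tool_cam"]
    else: P=p["pose"]
    return (p["fx"],p["fy"],p["cx"],p["cy"],P)
def ray(c,u,v):
    fx,fy,cx,cy,P=c
    d=P[:3,:3]@np.array([(u-cx)/fx,-(v-cy)/fy,-1.]); return P[:3,3],d/np.linalg.norm(d)
def proj(c,X):
    fx,fy,cx,cy,P=c
    q=P[:3,:3].T@(np.asarray(X,float)-P[:3,3]); return np.array([cx+fx*q[0]/-q[2],cy-fy*q[1]/-q[2]])
def atz(c,u,v,z):
    o,d=ray(c,u,v); return o+d*(z-o[2])/d[2]
def tri(l):
    A=np.zeros((3,3));b=np.zeros(3)
    for c,u,v in l:
        o,d=ray(c,u,v);M=np.eye(3)-np.outer(d,d);A+=M;b+=M@o
    X=np.linalg.solve(A,b); return X,[np.round(proj(c,X)-[u,v],1) for c,u,v in l]
E
python3 - <<'E'
from bench import ctrl
from h import *
T=cam(ctrl,"top");S=cam(ctrl,"scene")
for n,a,b,z in [("piv",(261.3,191.3),(371.8,238.6),.062),("tab",(287.5,199),(348,213.6),.074),("plate+y",(296.2,199.2),(339,208),.07),("plate-y",(293.9,133),(288.4,272),.07)]:
    print(n,tri([(T,*a),(S,*b)]),atz(T,*a,z),atz(S,*b,z))
E
```

```text
piv (array([0.56067023, 0.05129679, 0.05412406]), [array([-0.2,  0.1]), array([-0.4, -0. ])]) [0.56043089 0.04951436 0.062     ] [0.5646349  0.05390988 0.062     ]
tab (array([ 0.53726564, -0.03176024,  0.05587748]), [array([-0.2,  0.1]), array([-0.3, -0. ])]) [ 0.53651631 -0.03350145  0.074     ] [ 0.54754675 -0.02500479  0.074     ]
plate+y (array([ 0.53684141, -0.05890042,  0.05554526]), [array([-0.3,  0.2]), array([-0.4, -0. ])]) [ 0.53648244 -0.06031623  0.07      ] [ 0.54482234 -0.05268738  0.07      ]
plate-y (array([ 0.74610711, -0.04794511,  0.0609561 ]), [array([-0.6,  0.4]), array([-1. , -0.1])]) [ 0.74510833 -0.05009875  0.07      ] [ 0.74817609 -0.0428913   0.07      ]
```

```bash
python3 - <<'E'
from bench import ctrl
from h import *
import pickle
R=np.array([[0,0,-1],[1,0,0],[0,-1,0.]])
print(ctrl.ik([.5,-.03,.22],R),ctrl.ik([.45,.2,.35],R))
ctrl.move_l([.184,.55,.36],vel=.25)
ctrl.goto([.5,-.03,.36],R)
ctrl.move_l([.5,-.05,.24],vel=.2)
ctrl.command_gripper(0)
out=[]
for i,y in enumerate([-.05,.06]):
    if i: ctrl.move_l([.5,y,.24],vel=.2)
    ctrl.sleep(.2)
    t=(ctrl.current_tool_pos(),ctrl.current_eef_rot()); im=ctrl.read_camera("wrist")
    cv2.imwrite(f"pics/w{i+1}.png",im); out.append(t)
pickle.dump(out,open("w.pkl","wb"))
print(ctrl.current_t(),out,ctrl.current_contact_force())
E
```

```text
[-1.02672168e+01  1.79388293e+01  9.37702555e+01 -2.54444375e-14
  6.82909152e+01 -1.00267217e+02] [ 1.70109810e+01  1.08129908e+01  8.25340640e+01 -2.54444375e-14
  8.66529452e+01 -7.29890190e+01]
6.5917 [(array([ 0.49998413, -0.05000093,  0.23998888]), array([[ 1.06769207e-05, -4.73243207e-05, -9.99999999e-01],
       [ 1.00000000e+00,  1.07939344e-05,  1.06764099e-05],
       [ 1.07934292e-05, -9.99999999e-01,  4.73244359e-05]])), (array([0.50005774, 0.05903869, 0.23998413]), array([[ 1.27553018e-03, -3.03728863e-05, -9.99999186e-01],
       [ 9.99999174e-01, -1.55975248e-04,  1.27553490e-03],
       [-1.56013863e-04, -9.99999987e-01,  3.01739101e-05]]))] [ 1.13241261  0.48602089 -0.36923982]
```

View pics/w1.png

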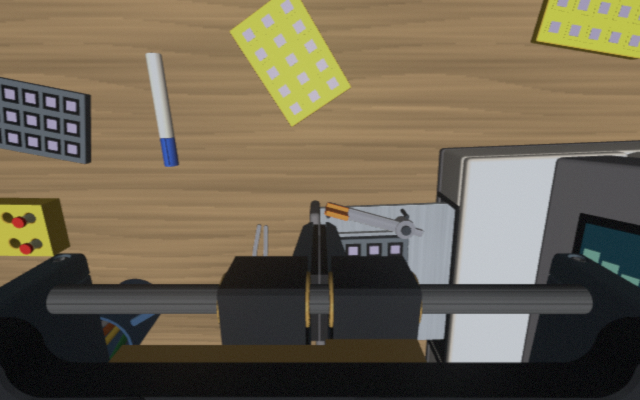

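View pics/w2.png

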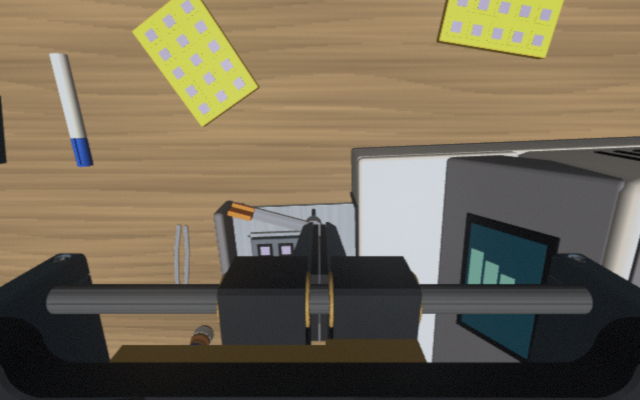

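```bash
python3 - <<'E'
import cv2
for i,x in ((1,300),(2,205)):
    a=cv2.imread(f"pics/w{i}.png")[140:270,x:x+165]
    cv2.imwrite(f"pics/w{i}c.png",cv2.resize(a,None,fx=4.6,fy=4.6,interpolation=cv2.INTER_CUBIC))
E
```

```text
(no output)
```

View pics/w1c.png

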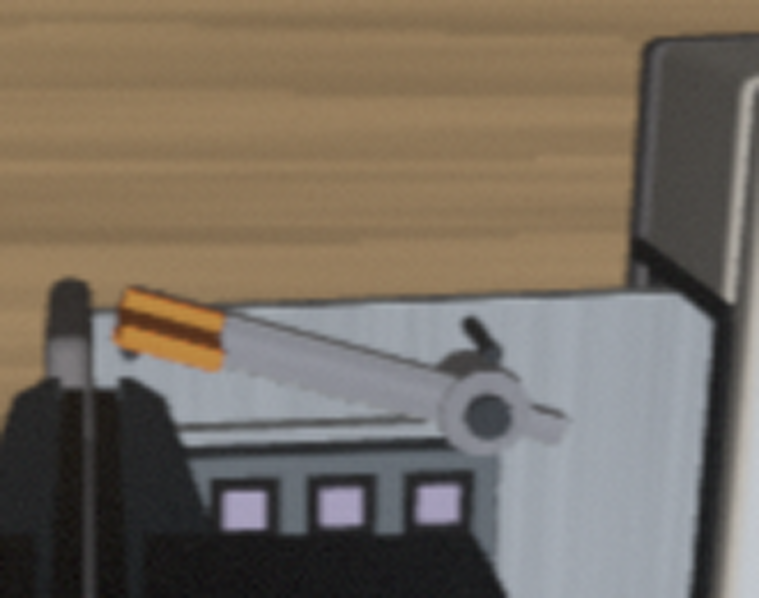

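View pics/w2c.png

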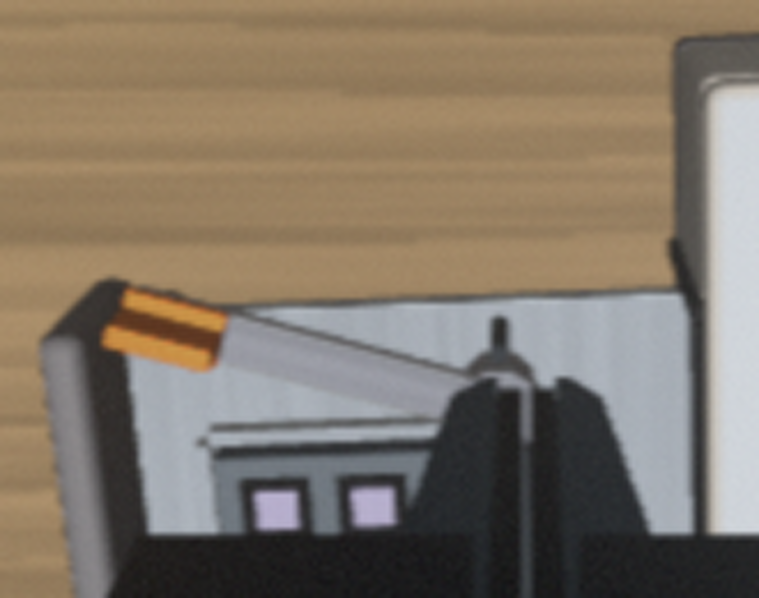

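```bash
cat > fit.py <<'E'
from bench import ctrl
from h import *
import pickle
W=pickle.load(open("w.pkl","rb"))
T=cam(ctrl,"top");S=cam(ctrl,"scene");W1=cam(ctrl,"wrist",W[0]);W2=cam(ctrl,"wrist",W[1])
t=lambda u,v:(T,230+u/6,120+v/6); s=lambda u,v:(S,250+u/5,195+v/5)
w1=lambda u,v:(W1,300+u/4.6,140+v/4.6); w2=lambda u,v:(W2,205+u/4.6,140+v/4.6)
print("tab",tri([w1(170,330),w2(165,330)]), "piv z.062",atz(*w1(488,416),.062))
obs=[((-50,77,62),t(188,428)),((-157,106,70),t(397,475)),((-157,-106,70),t(383,78)),((-85,0,47),t(254,284)),
((-50,77,62),s(609,218)),((-157,106,70),s(445,65)),((-157,-106,70),s(192,385)),((-85,0,47),s(453,317)),
((-50,77,62),w1(488,416)),((-157,106,70),w1(68,338)),((-42.5,62.5,47),w1(497,452)),((-127.5,62.5,47),w2(212,455)),((-163,106,70),w2(45,338))]
def r2w(p,X):
    a=p[2];c,s_=np.cos(a),np.sin(a); X=np.asarray(X,float)/1000
    return np.array([p[0]+c*X[0]-s_*X[1],p[1]+s_*X[0]+c*X[1],X[2]])
def tabp(q): 
    a=np.arctan2(-77,-35)-1.92+q; return (-50+85*np.cos(a),77+85*np.sin(a),74)
ob2=[t(345,474),w1(170,330),w2(165,330)]
def res(p,full=False):
    r=[]
    for X,(c,u,v) in obs+[(tabp(p[3]),o) for o in ob2]:
        k=c[0]/np.linalg.norm(c[4][:3,3]-r2w(p,X))/1000
        r.append((proj(c,r2w(p,X))-[u,v])/k)
    return np.array(r) if full else np.ravel(r)
if __name__=="__main__":
    f=least_squares(res,[.64,.1,np.pi/2+.04,.45],loss="soft_l1",f_scale=2)
    print(f.x,np.degrees(f.x[2]));print(np.round(res(f.x,True),1).tolist())
    np.save("pose.npy",f.x)
    for n,X in [("piv",(-50,77,62)),("nest",(-85,0,41)),("tab",tabp(f.x[3])),("front",(-163,0,52))]: print(n,r2w(f.x,X))
E
python3 fit.py
```

```text
tab (array([ 0.53674829, -0.03086696,  0.0641726 ]), [array([-0., -0.]), array([-0.,  0.])]) piv z.062 [0.56050212 0.04996289 0.062     ]
[0.63557279 0.10423464 1.61620387 0.41596018] 92.60166040119596
[[-1.4, -0.6], [-2.8, -0.3], [-2.1, -3.5], [-1.4, -0.7], [-0.6, -4.2], [0.8, -7.6], [-4.1, -2.4], [-0.4, -3.7], [0.8, 0.4], [-1.5, -0.0], [1.6, -1.8], [-0.6, 1.1], [-5.0, 0.4], [-3.5, 1.8], [1.4, 1.2], [-1.7, 1.3]]
piv [0.56092176 0.050791   0.062     ]
nest [0.63943111 0.01932225 0.041     ]
tab [ 0.53463072 -0.03004081  0.074     ]
front [ 0.64297168 -0.05859735  0.052     ]
```

```bash
cat > arc.py <<'E'
from bench import ctrl
from h import *
P=np.load("pose.npy")
from fit import r2w
piv=r2w(P,(-50,77,62))
def pose(q,d,r=.071,z=.063):
    a=P[2]+np.arctan2(-77,-35)-1.92+q
    rad=np.array([np.cos(a),np.sin(a),0]);t=np.array([-rad[1],rad[0],0])
    R=np.column_stack([t,[0,0,-1],np.cross(t,[0,0,-1])])
    p=piv+r*rad-d*t; p[2]=z; return p,R
E
python3 - <<'E'
from arc import *
for q in np.arange(.3,2.0,.3):
    p,R=pose(q,.02); print(q,p,np.round(ctrl.ik(p,R),0))
p,R=pose(.4,.045,z=.16)
ctrl.goto(p,R)
ctrl.move_l(pose(.4,.045)[0],vel=.1)
ctrl.sleep(.2)
print(ctrl.current_t(),ctrl.current_tool_pos(),ctrl.current_contact_force())
cv2.imwrite("pics/s1.png",cv2.resize(ctrl.read_camera("scene")[150:330,230:430],None,fx=3.3,fy=3.3))
cv2.imwrite("pics/w3.png",ctrl.read_camera("wrist"))
E
```

```text
tab (array([ 0.53674829, -0.03086696,  0.0641726 ]), [array([-0., -0.]), array([-0.,  0.])]) piv z.062 [0.56050212 0.04996289 0.062     ]
0.3 [ 0.51312081 -0.00538791  0.063     ] [ -7.  31. 102.  -0.  47.  17.]
0.6 [ 0.53185777 -0.01700491  0.063     ] [-8. 33. 99. -0. 48. -1.]
0.8999999999999999 [ 0.55319093 -0.0225659   0.063     ] [ -9.  34.  96.  -0.  50. -18.]
1.2 [ 0.57521466 -0.02157414  0.063     ] [ -8.  35.  93.  -0.  52. -35.]
1.5 [ 0.59596165 -0.01411821  0.063     ] [ -7.  36.  90.  -0.  54. -51.]
1.8 [ 0.61357863 -0.00086414  0.063     ] [ -6.  37.  87.  -0.  55. -67.]
9.5333 [ 0.49560085 -0.00180721  0.0634389 ] [ 0.26874032  0.73843681 -0.69569921]
```

View pics/s1.png

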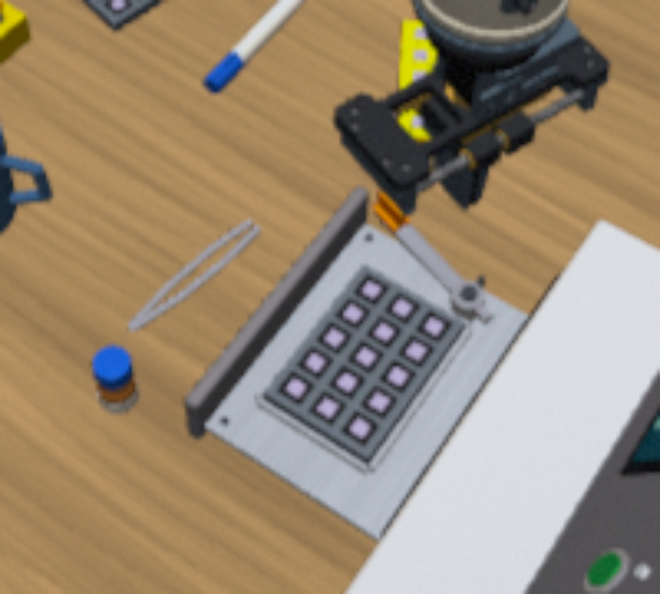

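View pics/w3.png

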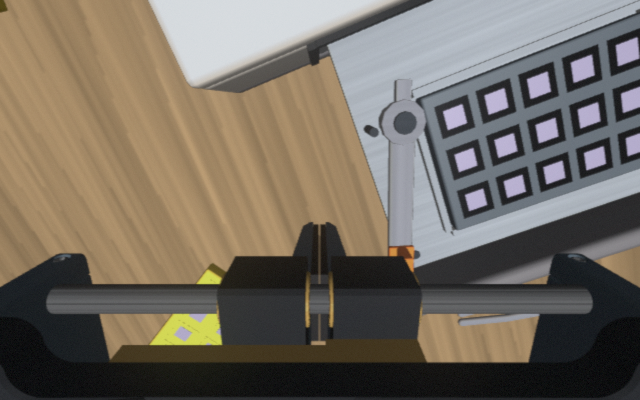

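```bash
python3 - <<'E' | tail -n +2
from arc import *
ctrl.move_l(pose(.4,.02)[0],vel=.06)
for q in np.arange(.5,1.66,.115):
    p,R=pose(q,.018)
    ctrl.move_l(p,vel=.06,ori=R)
    print(round(q,2),np.round(ctrl.current_contact_force(),1),round(ctrl.current_t(),1))
cv2.imwrite("pics/w4.png",ctrl.read_camera("wrist"))
E
```

```text
0.5 [ 0.4 -1.2  0.3] 10.5
0.62 [-0.1  0.5  1.5] 10.8
0.73 [-0.3  0.2  0.3] 11.1
0.84 [-0.1 -0.3 -0.1] 11.4
0.96 [-0.8 -0.2 -0.9] 11.7
1.08 [-0.6  0.6 -0.2] 12.0
1.19 [-0.  -0.4  1.1] 12.3
1.3 [-0.3 -1.  -0.6] 12.6
1.42 [ 0.4 -0.4 -0.7] 12.8
1.54 [-0.6 -0.3 -1.3] 13.1
1.65 [-0.1 -0.2  0.1] 13.4
```

View pics/w4.png

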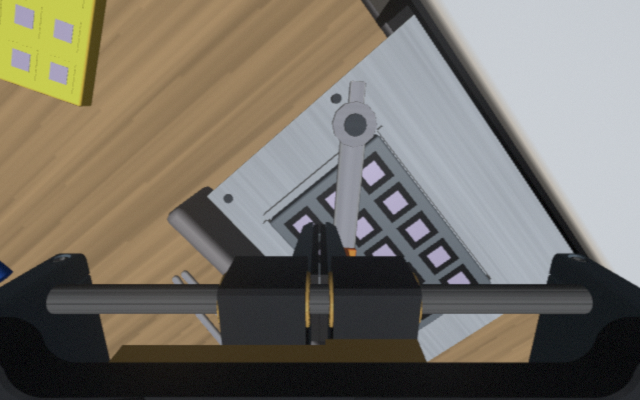

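```bash
python3 - <<'E' | tail -n +2
from arc import *
ctrl.sleep(.2)
for q in np.arange(1.70,2.2,.05):
    p,R=pose(q,.018)
    c=ctrl.move_l(p,vel=.03,ori=R,contact_N=4)
    print(round(q,2),c,np.round(ctrl.current_contact_force(),1),round(ctrl.current_t(),1))
    if c: break
ctrl.sleep(.2)
print(np.round(ctrl.current_contact_force(),1))
cv2.imwrite("pics/w5.png",ctrl.read_camera("wrist"))
cv2.imwrite("pics/s5.png",cv2.resize(ctrl.read_camera("scene")[150:330,230:430],None,fx=3.3,fy=3.3))
E
```

```text
1.7 False [-0.8  0.6 -0.9] 13.9
1.75 False [ 0.3 -0.3  0.5] 14.2
1.8 False [-0.3  1.  -0.4] 14.5
1.85 False [ 0.2  0.5 -0.3] 14.8
1.9 False [-0.2  0.8  1.3] 15.1
1.95 False [ 0.1 -0.5  0.3] 15.3
2.0 True [-0.5 -2.6  1.7] 15.5
[-0.7 -2.   2.5]
```

View pics/w5.png

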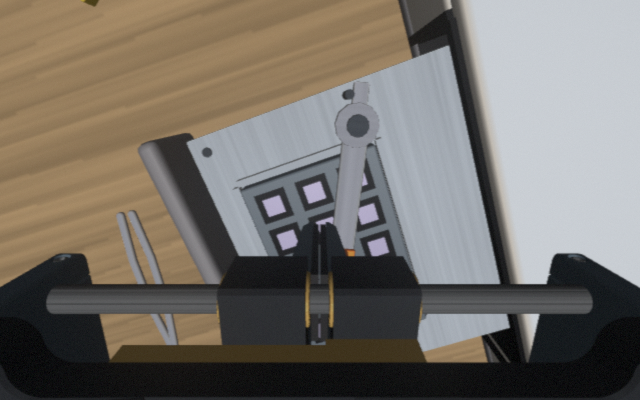

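View pics/s5.png

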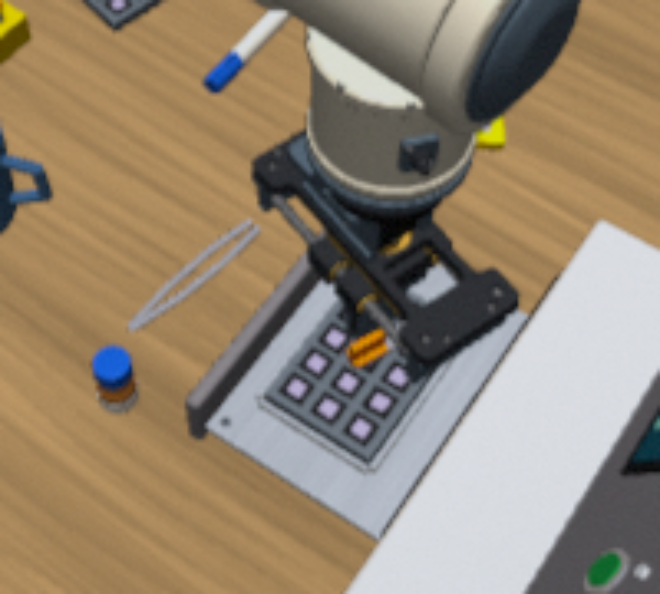

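```bash
python3 - <<'E' | tail -n +2
from arc import *
p,R=pose(1.97,.035)
ctrl.move_l(p,vel=.08,ori=R)
p[2]=.14; ctrl.move_l(p,vel=.2)
# go to staging in front of the plate
th=P[2]; ax=np.array([np.cos(th),np.sin(th),0])
# tool z toward the robot side (as in the first view), x along reader x
Rt=np.column_stack([ax,[0,0,-1],np.cross(ax,[0,0,-1])])
s=r2w(P,(-163-45,0,140)); print(s,np.round(ctrl.ik(s,Rt)))
ctrl.goto(s,Rt); ctrl.sleep(.2)
print(ctrl.current_t(),np.round(ctrl.current_contact_force(),1))
cv2.imwrite("pics/s6.png",cv2.resize(ctrl.read_camera("scene")[150:330,230:430],None,fx=3.3,fy=3.3))
cv2.imwrite("pics/t6.png",cv2.resize(ctrl.read_camera("top")[120:220,230:340],None,fx=6,fy=6))
np.save("w6.npy",[0])
cv2.imwrite("pics/w6.png",ctrl.read_camera("wrist"))
E
```

```text
[ 0.64501432 -0.10355097  0.14      ] [ -14.   35.   78.   -0.   68. -107.]
17.5417 [ 0.2  0.8 -0.6]
```

View pics/w6.png

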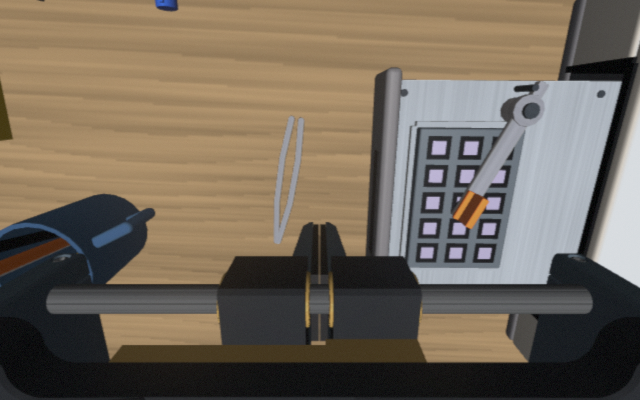

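View pics/s6.png

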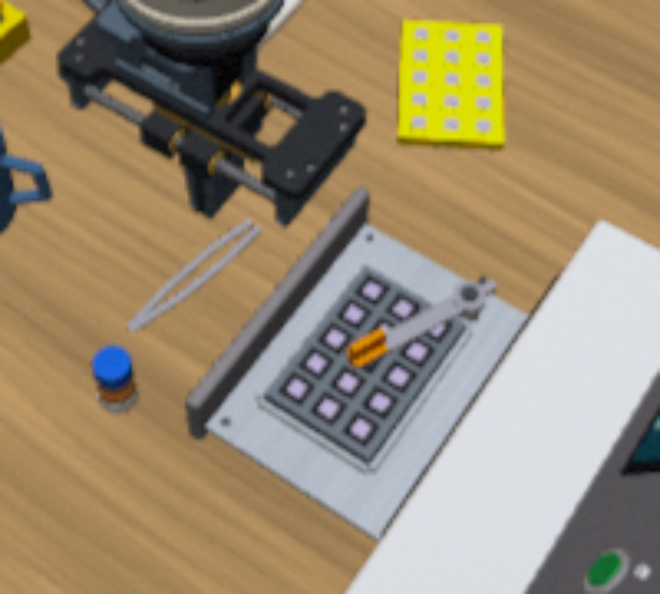

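View pics/t6.png

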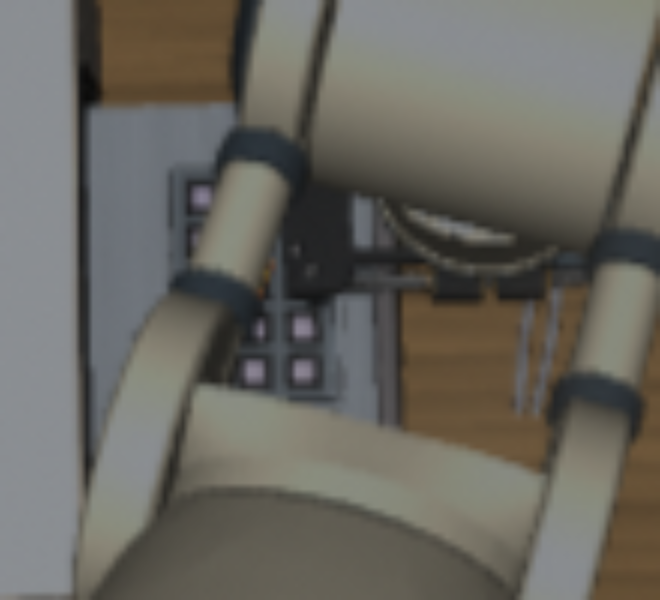

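```bash
python3 - <<'E' | tail -n +2
from arc import *
from fit import tabp
C=cam(ctrl,"wrist",(ctrl.current_tool_pos(),ctrl.current_eef_rot()))
a=atz(C,531,110,.062);b=atz(C,470,210,.074)
v=b-a;ang=np.arctan2(v[1],v[0])-P[2]-np.arctan2(-77,-35)+1.92
print(a,b,np.hypot(*v[:2]),(ang+np.pi)%(2*np.pi)-np.pi, piv)
b=atz(C,470,210,.066); v=b-a;ang=np.arctan2(v[1],v[0])-P[2]-np.arctan2(-77,-35)+1.92; print(np.hypot(*v[:2]),(ang+np.pi)%(2*np.pi)-np.pi)
for X in [(-157,106,70),(-85,0,47),tabp(1.92),tabp(1.83)]: print(proj(C,r2w(P,X)))
E
```

```text
[0.56111728 0.0494472  0.062     ] [0.63712075 0.01230772 0.074     ] 0.08459236885203573 1.8466893760550667 [0.56092176 0.050791   0.062     ]
0.08520262161053184 1.9027730347891776
[393.6788463   66.50402286]
[463.47185916 202.78433331]
[478.14545064 213.67754737]
[469.974425   209.42707026]
```

```bash
python3 - <<'E'
import cv2
a=cv2.imread("pics/w6.png")[70:245,375:580]
cv2.imwrite("pics/w6c.png",cv2.resize(a,None,fx=3.4,fy=3.4,interpolation=cv2.INTER_CUBIC))
E
```

```text
(no output)
```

View pics/w6c.png

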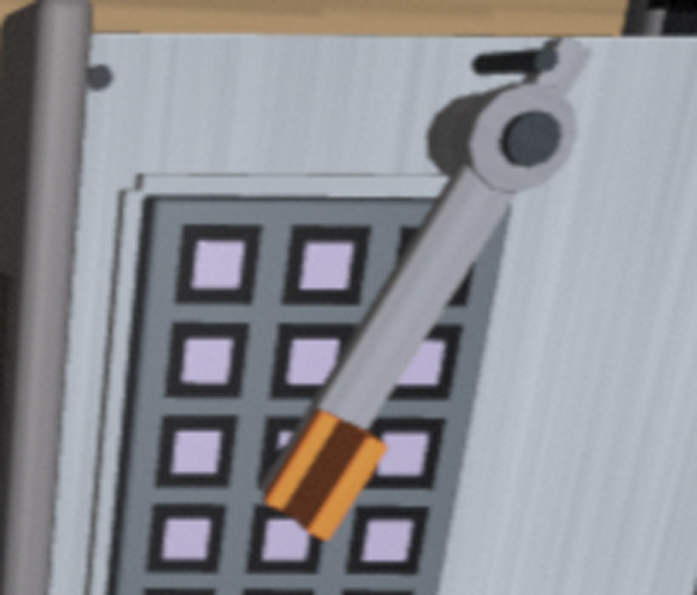

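```bash
python3 - <<'E' | tail -n +2
from arc import *
C=cam(ctrl,"wrist",(ctrl.current_tool_pos(),ctrl.current_eef_rot()))
def w(u,v,z): return atz(C,375+u/3.4,70+v/3.4,z)
def A(a,b): v=b-a; return ((np.arctan2(v[1],v[0])-P[2]-np.arctan2(-77,-35)+1.92+np.pi)%(2*np.pi)-np.pi, np.hypot(*v[:2]))
print("right edge",A(w(508,200,.057),w(376,430,.057)))
print("left edge",A(w(462,170,.057),w(322,408,.057)))
for z in (.057,.058,.066,.074): print("tab corners right",z,A(w(386,448,z),w(330,540,z)),"left",A(w(325,410,z),w(268,495,z)))
# references: plate edge, carrier edge
v=w(600,30,.035)-w(95,35,.035); print("tray edge yaw",np.degrees(np.arctan2(v[1],v[0])),np.degrees(P[2]))
v=w(510,205,.047)-w(440,595,.047); print(np.degrees(np.arctan2(v[1],v[0])))
v=w(150,197,.047)-w(108,595,.047); print(np.degrees(np.arctan2(v[1],v[0])))
v=w(190,540,.047)-w(388,540,.047);print(np.degrees(np.arctan2(v[1],v[0])))
v=w(217,263,.047)-w(187,540,.047);print(np.degrees(np.arctan2(v[1],v[0])))
print(w(35,30,.07), r2w(P,(-163,106,70)))
E
```

```text
right edge (np.float64(1.9654745264438382), np.float64(0.05842820391747817))
left edge (np.float64(1.9387028247874207), np.float64(0.06030161428926713))
tab corners right 0.057 (np.float64(1.941708344418064), np.float64(0.026007759716615512)) left (np.float64(1.8745859762451156), np.float64(0.02423034081942163))
tab corners right 0.058 (np.float64(1.941708344418065), np.float64(0.02590495276638892)) left (np.float64(1.8745859762451165), np.float64(0.024134559888278895))
tab corners right 0.066 (np.float64(1.941708344418065), np.float64(0.02508249716457613)) left (np.float64(1.8745859762451174), np.float64(0.023368312439136504))
tab corners right 0.074 (np.float64(1.941708344418065), np.float64(0.024260041562763453)) left (np.float64(1.8745859762451165), np.float64(0.022602064989994))
tray edge yaw 93.1658013404387 92.60166040119596
-177.24825857337373
-178.39066597091076
-87.381217463011
-177.43078785951633
[ 0.54504335 -0.06236683  0.07      ] [ 0.53708094 -0.06340889  0.07      ]
```

```bash
python3 - <<'E' | tail -n +2
from arc import *
g=lambda x,z=47: r2w(P,(x,0,z))
ctrl.move_l(g(-205),vel=.1)
ctrl.sleep(.2)
c=ctrl.move_l(g(-170),vel=.05,contact_N=4); print(c,ctrl.current_tool_pos(),ctrl.current_t())
c=ctrl.move_l(g(-60),vel=.045,contact_N=25); print(c,np.round(ctrl.current_contact_force(),1),ctrl.current_tool_pos(),ctrl.current_t())
cv2.imwrite("pics/w7.png",ctrl.read_camera("wrist"))
cv2.imwrite("pics/s7.png",cv2.resize(ctrl.read_camera("scene")[150:330,230:430],None,fx=3.3,fy=3.3))
E
```

```text
True [ 0.64305282 -0.06593896  0.04669849] 19.6417
False [ 0.5 -5.  -2.7] [0.63829137 0.04373343 0.04671862] 22.25
```

View pics/w7.png

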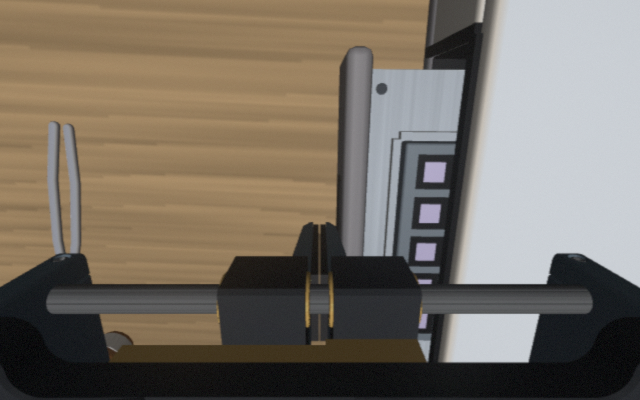

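View pics/s7.png

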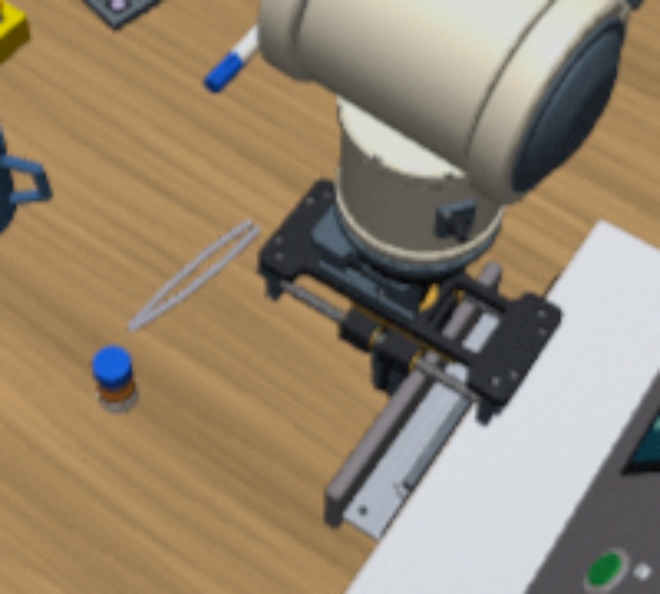

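```bash
python3 - <<'E' | tail -n +2
from arc import *
g=lambda x,z=47: r2w(P,(x,0,z))
rx=lambda: (np.array([np.cos(P[2]),np.sin(P[2])])@(ctrl.current_tool_pos()[:2]-P[:2]))*1000
c=ctrl.move_l(g(-35),vel=.03,contact_N=15); print(c,np.round(ctrl.current_contact_force(),1),rx(),ctrl.current_t())
if not c:
    c=ctrl.move_l(g(-12),vel=.015,contact_N=15); print(c,np.round(ctrl.current_contact_force(),1),rx(),ctrl.current_t())
ctrl.sleep(.4); print(np.round(ctrl.current_contact_force(),1),rx())
cv2.imwrite("pics/w8.png",ctrl.read_camera("wrist"))
E
```

```text
False [ 1.1 -5.3 -2. ] -35.31616105103745 23.3333
True [ 1.  -4.4  3. ] -27.52662322398491 24.1
[ 1.7 -4.7  3.4] -27.537751972127758
```

View pics/w8.png

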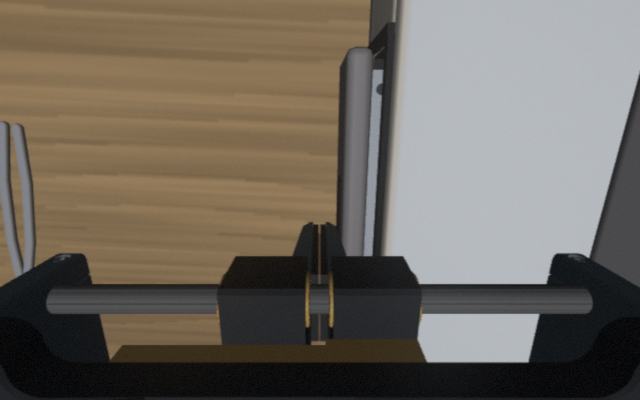

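```bash
python3 - <<'E' | tail -n +2
from arc import *
g=lambda x,z=47: r2w(P,(x,0,z))
rx=lambda: (np.array([np.cos(P[2]),np.sin(P[2])])@(ctrl.current_tool_pos()[:2]-P[:2]))*1000
for x in np.arange(-27,-19,1):
    c=ctrl.move_l(g(x),vel=.01,contact_N=22); f=ctrl.current_contact_force(); ctrl.sleep(.15)
    print(x,c,np.round(f,1),np.round(ctrl.current_contact_force(),1),rx(),ctrl.current_t())
    if c or abs(ctrl.current_contact_force()[1])>18: break
E
```

```text
-27 False [ 1.5 -7.7 -0.2] [ 2.2 -8.6 -0.5] -27.454820588272877 24.95
-26 False [  2.6 -16.1  -0.6] [  1.8 -16.    0.5] -27.370963458689417 25.35
-25 False [  1.9 -23.4  -0.4] [  1.8 -23.3   0.6] -27.276447186622804 25.75
```

```bash
python3 - <<'E' | tail -n +2
from arc import *
g=lambda x,z=47: r2w(P,(x,0,z))
ctrl.move_l(g(-60),vel=.05); ctrl.move_l(g(-75,200),vel=.15)
ctrl.sleep(.3)
q=(ctrl.current_tool_pos(),ctrl.current_eef_rot()); im=ctrl.read_camera("wrist")
C=cam(ctrl,"wrist",q); print(ctrl.current_t(),np.round(ctrl.current_contact_force(),1))
for X in [(-18,106,70),(-18,60,70),(-6,60,70),(0,100,92),(0,60,92)]: print(X,proj(C,r2w(P,X)))
cv2.imwrite("pics/w9.png",im)
cv2.imwrite("pics/w9c.png",cv2.resize(im[50:230,300:480],None,fx=3.3,fy=3.3))
cv2.imwrite("pics/s9.png",cv2.resize(ctrl.read_camera("scene")[150:330,200:430],None,fx=3.3,fy=3.3))
E
```

```text
28.125 [ 0.4 -0.7 -0. ]
(-18, 106, 70) [386.22152359  74.30188148]
(-18, 60, 70) [383.17134627 128.31921999]
(-6, 60, 70) [396.35170688 128.32703767]
(0, 100, 92) [413.41771125  79.92574407]
(0, 60, 92) [409.41423402 130.29768422]
```

View pics/w9.png

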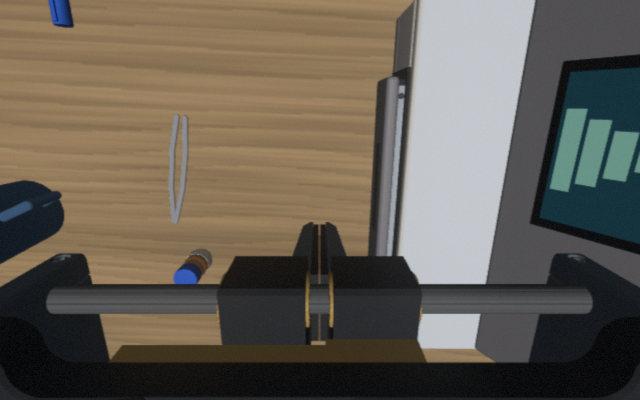

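View pics/s9.png

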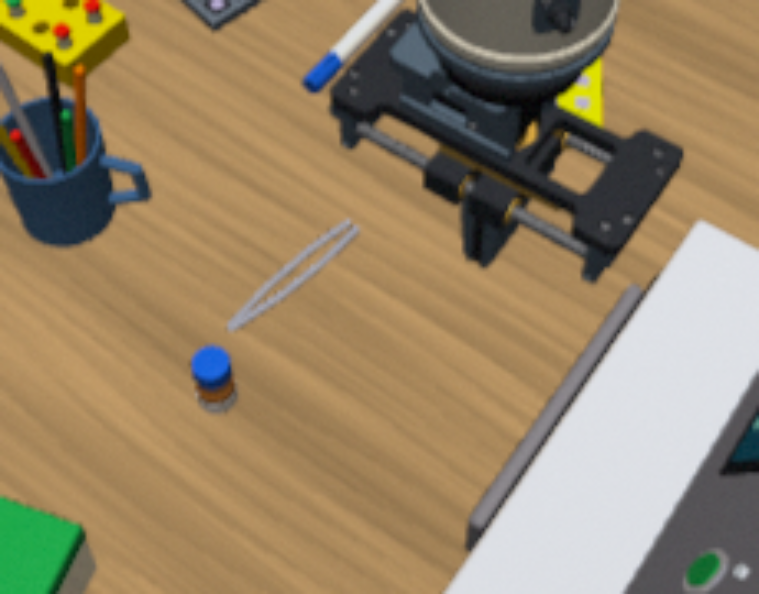

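View pics/w9c.png

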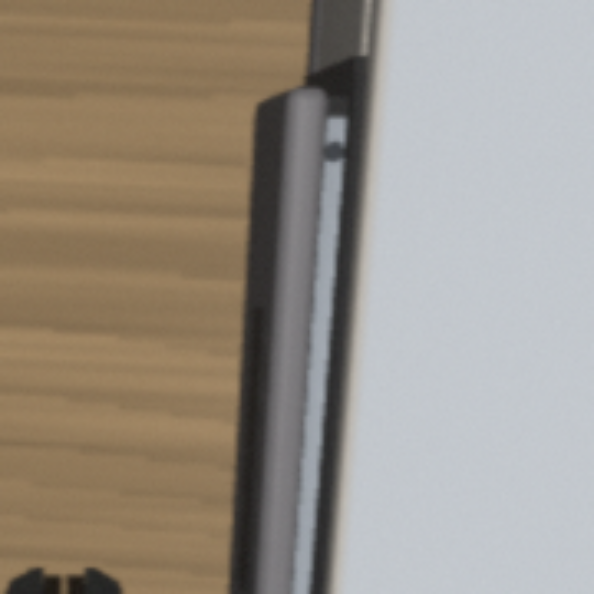

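```bash
python3 - <<'E'
from bench import ctrl
print(ctrl.current_t(),ctrl.current_contact_force()); print(ctrl.sign_off())
E
```

```text
28.175 [0.21046008 0.66236372 0.17393464]
the job is handed in; nothing more can be done
None
```

I swung the retaining arm across the carrier onto its stop, then pushed the tray slowly home. I backed the gripper clear and handed the job in at about 28 s. No verdict is reported.

**Retaining arm:** With shut fingers I pushed the orange tab round until the force rose by 4 N at the stop. In the wrist picture taken afterwards, the arm's tail lay against the stop pin.
- The arm's edges gave an angle of 1.94–1.97 rad.
- The tab's centre gave 1.85–1.90 rad, depending on the height assumed. I trusted the edges, the pin contact and the force.

**Tray:** I pushed it at 0.045 m/s or slower until it stopped.
- A first 15 N trigger died away, so I pushed again. The force rose to 23 N with almost no movement, which I read as the stop.
- My travel from first contact was about 143 mm, 2 mm less than the nominal 145 mm. The last wrist picture puts the plate within about 2 mm of home: its inner edge and the reader's face sat where predicted, and its outer edge read about 2 mm further in.

**Bench and carrier:** The last pictures show the vial, tweezers and mug standing where they were, and the robot reads no contact force. The carrier looked flat in its nest in the pictures before and partway through the push. Once it was inside the reader it could not be seen, and neither could the retaining arm, so I could not check them there.

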